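# Turn the meal planner to its next spread

### The job

The meal planner on the pantry counter has a long and a short stiff leaf on one spine, both left half open on the right. With the outside of the fingers only, push the long leaf over the spine until it lies flat on the left side, and press the short leaf down flat on the right side where it belongs. Do not pinch a leaf, do not lift or shove the planner, and leave the things around it where they stand.

Things in the scene. Friction and masses are not known exactly. Their poses are not given: they have to be found in the camera images.
- planner: Meal planner: loose dark wooden board, 270 mm (its x, along the spine) x 310 mm (y) x 8 mm, about 1.6 kg, flat on the counter, yaw within 0.4 rad. Origin: middle of its underside, z up. A spine rod runs along its x axis, 13 mm above the counter, in three brackets (14 mm wide, 19 mm high) at x = -130, 30 and 130 mm. Two plywood leaves hinge on it; its +y half (robot's left) starts bare.
- leaf_long (a joint): Angle of the long leaf (the one nearer the robot): 0 = flat on the planner's -y half, pi/2 = upright, pi = flat on the +y half; hard stops at 0 and pi. 150 mm along the spine, 130 mm from rod to free edge, 5 mm thick, 0.15 kg. Stiff hinge (0.13 N m friction): stays where it is left, does not fall. Starts at 0.35 to 0.75. Flat, its upper side is 15.5 mm above the counter.
- leaf_short (a joint): Angle of the short leaf (farther from the robot, 8 mm from the long one), measured the same way. 90 mm along the spine, 130 mm from rod to free edge, 5 mm thick, 0.1 kg; the same stiff hinge that stays put. Starts at 0.3 to 0.75.
- long_hinge (a point): Point on the spine rod's axis at the middle of the long leaf's length, 13 mm above the counter; its axes are the planner's (x along the spine towards the short leaf, y towards the bare half, z up).
- short_hinge (a point): The same point for the short leaf, 128 mm further along the spine.
- long_edge (a point): Middle of the long leaf's free edge, 130 mm from the rod axis, half way through its thickness; it moves with the leaf.
- short_edge (a point): The same point on the short leaf, 130 mm from the rod axis.
- long_face: Half of the long leaf's 5 mm thickness: the side that looks up when its joint is 0. Origin on the rod axis at the middle of the leaf's length; at joint 0 its axes are the planner's and the leaf extends to -y.
- long_back: The other half of the long leaf's thickness: the side that looks down when its joint is 0. Origin and axes as for long_face.
- short_face: Half of the short leaf's 5 mm thickness: the side that looks up when its joint is 0. Origin on the rod axis at the middle of the leaf's length; at joint 0 its axes are the planner's and the leaf extends to -y.
- short_back: The other half of the short leaf's thickness: the side that looks down when its joint is 0. Origin and axes as for short_face.
- spice_a: Small round spice jar, 42 mm across, 65 mm tall, just beyond the planner; loose, leave it alone. Origin: middle of its underside.
- spice_b: Another such spice jar, 42 mm across, 65 mm tall, just beyond the planner; loose, leave it alone. Origin: middle of its underside.
- tin: Plain steel tin, 60 mm across, 50 mm tall, just left of the planner; loose, leave it alone. Origin: middle of its underside.
- tea_box: Green tea box, 50 x 75 x 60 mm high, beyond the planner; loose, leave it alone. Origin: middle of its underside.
- mug: White mug, 80 mm across, 90 mm tall, standing to the left; loose, leave it alone. Origin: middle of its underside.
- canister: Clear storage canister, 90 mm across, 150 mm tall, standing to the right; loose, leave it alone. Origin: middle of its underside.
- spoon: Wooden spoon, 200 mm long, lying to the left; loose, leave it alone. Origin: its middle.

How it is judged:
At the end, for the whole second after the job is handed in: The long leaf lies flat on the left (+y) half (within 0.14 rad, about 18 mm at its edge), the short leaf lies flat on the right (-y) half (within 0.12 rad, about 16 mm at its edge), both at rest, and the planner lies flat on the counter within 40 mm of where it began (value of joint leaf_long above 3 rad and value of joint leaf_short below 0.12 rad and velocity of joint leaf_long between -0.05 and 0.05 rad/s and velocity of joint leaf_short between -0.05 and 0.05 rad/s and distance of planner from where it was at the start of the episode below 0.04 m and angle between planner's own z axis and vertical below 0.06 rad and linear speed of planner below 0.02 m/s); the robot touches nothing.
It fails at once if the planner is shoved more than 50 mm (distance of planner from where it was at the start of the episode above 0.05 m).
It fails at once if the planner is lifted off the counter or tipped (height (world z) of planner above 0.012 m or angle between planner's own z axis and vertical above 0.12 rad).
It fails at once if a leaf is pinched between the fingers (more than 8 N on both of its sides at once) ((contact force between the fingers and long_face above 8 N and contact force between the fingers and long_back above 8 N) or (contact force between the fingers and short_face above 8 N and contact force between the fingers and short_back above 8 N)).
It fails at once if one of the things around the planner is moved more than 40 mm, lifted or knocked over (distance of any of spice_a, spice_b, tin, tea_box, mug, canister, spoon from where it was at the start of the episode above 0.04 m or angle between any of spice_a, spice_b, tin, tea_box, mug, canister, spoon's own z axis and vertical above 0.6 rad).
It also fails if it takes over 48 s, if anything falls off the work surface, if the arm or the gripper's body presses on something with over 40 N, if the wrist force passes 120 N, or if a joint passes its speed limit or range.

### The arm

A 6-joint arm with a two-finger parallel gripper is mounted at the origin on the work surface. World frame = base frame: x ahead of the robot, y to its left, z up, the work surface at z = 0. Lengths are in m, angles in rad, forces in N, time in s.
With the tool pointing down it reaches from about 0.35 to 0.975 m from the base axis. Payload 7.1 kg.
Tool frame: the origin (TCP) lies midway between the tips of the shut fingers; the grasp point (between the pads) lies 19 mm behind it; z points along the fingers, y is the line along which they close (so a half turn about z gives the same grasp; the last joint's range is limited). The gripper opens to 88 mm and grips with 3 to 60 N. Pads are 20 mm wide; open, the fingers measure 115 mm over their backs; the gripper's body (75 mm by 178 mm) begins 61 mm behind the grasp point.
Start: joints at [-1.156, 0.423, 1.63, -0, 1.089, -0.019], TCP at [0.263, -0.567, 0.223] pointing down, gripper open.
Joint ranges: [-3, 3], [-0.9, 2.11], [0.09, 2.58], [-1.31, 4.45], [0.11, 2.69], [-2.54, 2.54]. Speed limits (rad/s): [2.39, 2.39, 3.01, 3.14, 3.14, 3.14].

### API

Orientations are given as a 3x3 rotation matrix whose columns are the frame's x, y, z axes.
In Python, from station import env, viewer, ticket, finder gives the robot as it stands.
- The arm moves only by the tool drive_tool, never from a script. Its arguments are lists of equal length, an entry for each row: "offset": the shift along the tool's x, y, z in mm, a list of three; "dr": the turn, a rotation vector about the tool's x, y, z in rad, a list of three; "hand": the opening, from 0 (shut) to 1 (fully open). A call has exactly 8 rows; each row is the pose to reach, as a shift and turn from the pose commanded when the call began, along the tool's axes at that moment; what a row does not reach only later rows make up. A row lasts 1/12 s, in which the tool goes at most 41.7 mm and 7.16 degrees, less where a joint would pass 70% of its speed; a pose out of reach is approached as far as the arm can. A call with a gripper value outside its range is refused whole. The fingers move at their own pace and stop on an object; "force" is the grip in N (left out, the last holds). Time passes only in rows, so rows that repeat a pose let the fingers close, or fill a call up. It gives the time, the measured TCP pose, the force, the opening and the grip force at its end, in the units of the state.
- env.get_obs(): the state, without advancing time (a new reading comes with each control period).
- viewer.read_camera(name): name is "side" or "top" or "wrist"; returns a dict with "img" (420x560x3 uint8, red, green, blue), "fx", "fy", "cx", "cy" (pixels), "cam_to_world" (4x4, takes a point from camera to world coordinates); the wrist camera has in their place "tool_from_camera" (4x4, takes a point from camera to tool coordinates, whose origin is the TCP and whose axes are the flange's). Camera axes: x right, y down, z forward; pixel columns grow to the right and rows downward; lengths in m; the calibration is good to about 2 mm. A picture is of the moment at which its call begins: read the wrist's pose just before it. There is no depth.
- ticket.hand_in(): hands the job in; it is judged then, once.
Trained networks look in a picture, given as the dict that the camera call returned (one of the last four; its "shot" number tells which), for a name from the list of things; names that differ only in an ending like _2 or _b are one class to them, and where a whole thing is asked for, a point or a joint stands for the part that bears it (a point fixed in the world has none). Each returns a list of dicts, best first, with "confidence" (0 to 1); they miss things now and then, are a little off and sometimes report something else, mostly with a low value. They report only what shows in the picture. A call takes as long as a camera call.
- finder.boxes_of(picture, thing): "location" ([column, row] in pixels, amid what is visible of it).
- finder.cut_out(picture, thing): "region" (420x560 bool, what is visible of it) and "location" ([column, row] in pixels, amid what is visible of it).
The state is a dict: "t": time; "joint_pos": joint angles; "qvel": joint speeds; "joint_torque": joint torques, N m; "tcp_pos": TCP position; "eef_rot": TCP orientation; "wrist_force": force on the tool from outside, world axes, zero at the start; "moment": the same for the moment, N m; "width": finger opening in m; "grasp_force": force on a finger pad.
Only numpy, scipy, OpenCV 4.12 (cv2) and the standard library are available. Lean on these libraries where they do the work, as an engineer would, in place of code of your own. Each camera call takes 0.05 s, during which the arm holds its last target. There are 200 camera calls.

## Working session

There is one attempt and no reset: what is moved stays moved. The work goes in short steps, Python scripts to look and compute and a tool call to move; the robot and the scene stay as the last step left them, time stands still between calls to the robot, and variables do not carry over. Pictures are saved under pics/ and viewed, at most 10 in all, crops included, and the job is handed in when it is done.

Besides the shell and the picture viewer there is one more tool, called after "Emit:" in YAML: its name, and indented under it one key for each argument. drive_tool: Moves the arm, as the interface text tells. Its arguments: {"type":"object","properties":{"offset":{"type":"array"},"dr":{"type":"array"},"hand":{"type":"array"},"force":{"type":"number"}},"required":["offset","dr","hand"]}

```bash
mkdir -p pics; cat > h.py <<'E'
import numpy as np, cv2
from station import env, viewer, ticket, finder
def ray(p,uv):
    M=np.array(p["cam_to_world"]); d=M[:3,:3]@np.array([(uv[0]-p["cx"])/p["fx"],(uv[1]-p["cy"])/p["fy"],1]); return M[:3,3],d
def onz(p,uv,z):
    o,d=ray(p,uv); return o+d*(z-o[2])/d[2]
def proj(p,X):
    M=np.linalg.inv(np.array(p["cam_to_world"])); c=M[:3,:3]@np.asarray(X)+M[:3,3]; return np.array([p["cx"]+p["fx"]*c[0]/c[2],p["cy"]+p["fy"]*c[1]/c[2]])
E
python3 - <<'E'
from h import *
for n in("top","side"):
    p=viewer.read_camera(n); cv2.imwrite(f"pics/{n}0.png",p["img"][:,:,::-1]); np.save(f"{n}0.npy",p,allow_pickle=True)
    print(n,np.round(p["cam_to_world"],3).tolist(),p["fx"])
    for t in "planner leaf_long leaf_short long_face short_face spice_a tin tea_box mug canister spoon".split():
        r=finder.cut_out(p,t)
        for q in r[:2]:
            print(t,round(q["confidence"],2),np.round(q["location"]).tolist(),q["region"].sum(),cv2.boxPoints(cv2.minAreaRect(np.argwhere(q["region"])[:,::-1].astype(np.float32))).round().tolist() if q["region"].sum() else'',np.round(onz(p,q["location"],0.02),3))
E
```

```text
top [[-0.028, -0.988, 0.155, 0.406], [-0.999, 0.033, 0.03, -0.023], [-0.035, -0.154, -0.987, 1.258], [0.0, 0.0, 0.0, 1.0]] 392.0286216429986
planner 0.93 [273.0, 225.0] 8036 [[221.0, 263.0], [231.0, 176.0], [328.0, 187.0], [318.0, 274.0]] [0.563 0.029 0.02 ]
leaf_long 0.63 [292.0, 243.0] 1883 [[268.0, 265.0], [272.0, 215.0], [312.0, 219.0], [307.0, 268.0]] [ 0.502 -0.03   0.02 ]
leaf_short 0.95 [293.0, 199.0] 952 [[275.0, 184.0], [310.0, 184.0], [310.0, 215.0], [275.0, 215.0]] [ 0.644 -0.038  0.02 ]
leaf_short 0.29 [310.0, 172.0] 167 [[304.0, 166.0], [316.0, 166.0], [316.0, 181.0], [304.0, 181.0]] [ 0.73  -0.095  0.02 ]
long_face 0.64 [296.0, 241.0] 1693 [[272.0, 264.0], [277.0, 215.0], [312.0, 219.0], [306.0, 268.0]] [ 0.51  -0.041  0.02 ]
short_face 0.72 [277.0, 226.0] 8071 [[221.0, 262.0], [232.0, 175.0], [329.0, 188.0], [318.0, 275.0]] [0.557 0.017 0.02 ]
short_face 0.71 [293.0, 201.0] 834 [[278.0, 185.0], [309.0, 185.0], [309.0, 214.0], [278.0, 214.0]] [ 0.638 -0.035  0.02 ]
spice_a 0.51 [276.0, 164.0] 187 [[272.0, 157.0], [284.0, 157.0], [284.0, 173.0], [272.0, 173.0]] [0.763 0
[... 2276 characters left out ...]
0.02 ]
tin 0.47 [339.0, 114.0] 1156 [[326.0, 136.0], [330.0, 87.0], [356.0, 90.0], [351.0, 139.0]] [ 0.574 -0.581  0.02 ]
tea_box 0.78 [214.0, 233.0] 769 [[191.0, 241.0], [211.0, 213.0], [232.0, 228.0], [212.0, 256.0]] [0.769 0.084 0.02 ]
mug 0.68 [317.0, 414.0] 429 [[298.0, 405.0], [336.0, 405.0], [336.0, 419.0], [298.0, 419.0]] [0.369 0.44  0.02 ]
mug 0.32 [290.0, 240.0] 9546 [[220.0, 263.0], [268.0, 169.0], [358.0, 215.0], [310.0, 309.0]] [0.56  0.037 0.02 ]
canister 0.69 [338.0, 117.0] 1165 [[326.0, 136.0], [330.0, 87.0], [357.0, 90.0], [352.0, 138.0]] [ 0.571 -0.563  0.02 ]
spoon 0.58 [195.0, 380.0] 970 [[163.0, 372.0], [255.0, 357.0], [259.0, 380.0], [166.0, 396.0]] [0.633 0.46  0.02 ]
```

```bash
cat > fit.py <<'E'
from h import *
from scipy.optimize import minimize
def geom(v):
    x,y,w,a,b=v; R=np.array([[np.cos(w),-np.sin(w),0],[np.sin(w),np.cos(w),0],[0,0,1]]); o=np.array([x,y,0])
    W=lambda P:(R@np.asarray(P,float).T).T+o
    board=W([[sx*.135,sy*.155,.008] for sx,sy in((1,1),(1,-1),(-1,-1),(-1,1))])
    def leaf(c,L,t):
        return W([[c+s*L/2,-r*np.cos(t),.013+r*np.sin(t)] for s,r in((1,0),(1,.13),(-1,.13),(-1,0))])
    return board,leaf
SC=-0.130+.007  # set below
def parts(v,cl):
    board,leaf=geom(v); return [board,leaf(cl,.15,v[3]),leaf(cl+.128,.09,v[4])]
def pix(p,P): return np.array([proj(p,X) for X in P])
def cost(v,pics,masks,cl):
    c=0
    for p,ms in zip(pics,masks):
        ps=[pix(p,P) for P in parts(v,cl)]
        K=4
        for idx,m in ((None,ms[0]),(1,ms[1]),(2,ms[2])):
            im=np.zeros((420*1,560*1),np.uint8)
            for k,q in enumerate(ps):
                if idx is None or k==idx: cv2.fillPoly(im,[np.round(q*16).astype(np.int32)],255,cv2.LINE_AA,4)
            c+=np.abs(im/255.-m).sum()
    return c
E
python3 - <<'E'
from fit import *
pics=[];masks=[]
for n in("top","side"):
    p=viewer.read_camera(n); pics.append(p)
    masks.append([finder.cut_out(p,t)[0]["region"].astype(float) for t in("planner","leaf_long","leaf_short")])
cl=-0.130+.007+.004+.075
best=None
for w in(-.1,.1,.25):
  for cl in (-.05,-.045,-.055):
    f=lambda v:cost(v,pics,masks,cl)
    r=minimize(f,[.56,.03,w,.5,.5],method="Nelder-Mead",options=dict(initial_simplex=np.array([.56,.03,w,.5,.5])+np.vstack([np.zeros(5),np.diag([.02,.02,.1,.15,.15])]),maxiter=400))
    print(w,cl,r.x.round(4),r.fun)
    if best is None or r.fun<best[0]: best=(r.fun,r.x,cl)
v,cl=best[1],best[2]; outs=[]
for p in pics:
    im=p["img"][:,:,::-1].copy(); im=cv2.resize(im[130:330,170:370],(600,600),interpolation=cv2.INTER_CUBIC)[:,:]
    for P in parts(v,cl): cv2.polylines(im,[np.int32((pix(p,P)-[170,130]+.5)*3)],True,(0,0,255),1)
    outs.append(cv2.resize(im,(400,400)))
cv2.imwrite("pics/f0.png",np.hstack(outs)); print(proj(pics[0],[0,0,0]))
E
```

```text
-0.1 -0.05 [ 0.563   0.0279 -0.1379  0.4792  0.6969] 992.1921568627449
-0.1 -0.045 [ 0.5614  0.0281 -0.1429  0.4622  0.6791] 950.5372549019608
-0.1 -0.055 [ 0.5639  0.0276 -0.1334  0.4923  0.68  ] 1359.513725490196
0.1 -0.05 [ 0.563   0.0288 -0.1336  0.47    0.6776] 1045.9803921568628
0.1 -0.045 [ 0.5613  0.028  -0.1419  0.4413  0.6385] 979.6509803921567
0.1 -0.055 [ 0.5639  0.0272 -0.1331  0.4875  0.7756] 1289.964705882353
0.25 -0.05 [ 0.562   0.0271 -0.1431  0.5664  0.8375] 1152.4274509803922
0.25 -0.045 [ 0.5608  0.0284 -0.146   0.7398  0.6677] 1447.137254901961
0.25 -0.055 [ 0.5645  0.0272 -0.1444  0.4988  0.8479] 1363.2901960784313
[287.9480082  410.76468746]
```

View pics/f0.png

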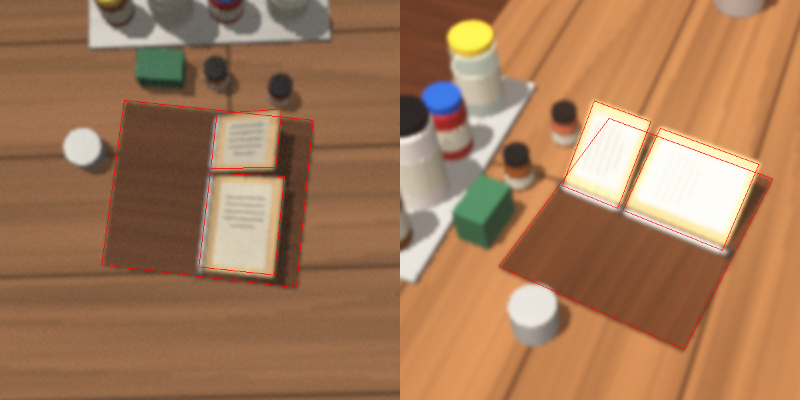

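View pics/side0.png

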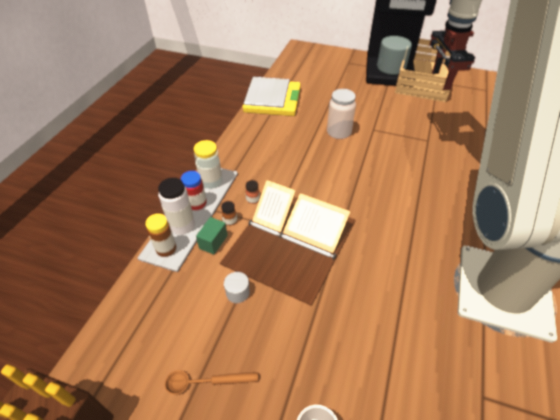

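```bash
cat > mv.py <<'E'
from h import *
from scipy.spatial.transform import Rotation as Ro
C=np.array([.5614,.028,0]); w=-.1425
Rp=Ro.from_euler('z',w).as_matrix(); CL=-.049
def W(P): return Rp@np.asarray(P,float)+C
def tool(tau,flip=1):
    # z: down, tipped tau towards planner +y ; y along planner x
    z=np.array([0,np.sin(tau),-np.cos(tau)]); y=np.array([flip,0,0]); return Rp@np.c_[np.cross(y,z),y,z]
def rel(P,tau,flip,base=None):
    o=env.get_obs(); p0,R0=(o["tcp_pos"],np.array(o["eef_rot"])) if base is None else base
    return (R0.T@(W(P)-p0)*1000).round().tolist(), Ro.from_matrix(R0.T@tool(tau,flip)).as_rotvec().round(3).tolist()
def st():
    o=env.get_obs(); p=Rp.T@(np.array(o["tcp_pos"])-C)
    print("t",round(o["t"],2),"tcp(planner)",p.round(4),"F(planner)",(Rp.T@np.array(o["wrist_force"])).round(2),"w",o["width"],"q",np.round(o["joint_pos"],2))
    return o
E
python3 - <<'E'
from mv import *
o=st(); print(np.round(o["eef_rot"],3).tolist())
for f in(1,-1):
    print(f,rel([.079,-.085,.16],0,f),rel([-.065,-.17,.16],.35,f))
E
```

```text
t 1.6 tcp(planner) [-0.2112 -0.6315  0.2227] F(planner) [ 0.13 -0.32  0.49] w 0.08769129192707074 q [-1.16  0.42  1.63  0.    1.09 -0.02]
[[0.907, 0.42, -0.0], [0.42, -0.907, 0.0], [0.0, -0.0, -1.0]]
1 ([541.0, -300.0, 63.0], [-0.0, -0.0, -0.995]) ([374.0, -307.0, 63.0], [0.174, 0.321, -0.984])
-1 ([541.0, -300.0, 63.0], [-0.0, 0.0, 2.147]) ([374.0, -307.0, 63.0], [0.375, -0.204, 2.121])
```

Emit:
drive_tool:
  offset:
    - [270, -150, 0]
    - [270, -150, 0]
    - [270, -150, 0]
    - [270, -150, 0]
    - [270, -150, 0]
    - [270, -150, 0]
    - [270, -150, 0]
    - [270, -150, 0]
  dr:
    - [0, 0, -0.995]
    - [0, 0, -0.995]
    - [0, 0, -0.995]
    - [0, 0, -0.995]
    - [0, 0, -0.995]
    - [0, 0, -0.995]
    - [0, 0, -0.995]
    - [0, 0, -0.995]
  hand: [0, 0, 0, 0, 0, 0, 0, 0]

```text
t: 2.27
tcp_pos: [0.4467, -0.314, 0.2229]
eef_rot: [[0.133, 0.991, 0.001], [0.991, -0.133, 0.001], [0.001, 0.001, -1.0]]
wrist_force: [-0.5, -0.3, -0.5]
width: 0.0379
grasp_force: 0.0
```

```bash
python3 -c "
from mv import *
st(); print(rel([.079,-.085,.15],0,1))"
```

```text
t 2.27 tcp(planner) [-0.0649 -0.3548  0.2229] F(planner) [-0.44 -0.39 -0.48] w 0.037944788566796 q [-0.63  0.31  1.81  0.    1.03 -0.5 ]
([268.0, 146.0, 73.0], [0.001, -0.001, 0.009])
```

Emit:
drive_tool:
  offset:
    - [268, 146, 60]
    - [268, 146, 60]
    - [268, 146, 60]
    - [268, 146, 60]
    - [268, 146, 60]
    - [268, 146, 60]
    - [268, 146, 60]
    - [268, 146, 60]
  dr:
    - [0, 0, 0]
    - [0, 0, 0]
    - [0, 0, 0]
    - [0, 0, 0]
    - [0, 0, 0]
    - [0, 0, 0]
    - [0, 0, 0]
    - [0, 0, 0]
  hand: [0, 0, 0, 0, 0, 0, 0, 0]

```text
t: 2.93
tcp_pos: [0.6291, -0.069, 0.1618]
eef_rot: [[0.139, 0.99, 0.0], [0.99, -0.139, 0.001], [0.001, 0.0, -1.0]]
wrist_force: [-0.3, -0.4, 0.2]
width: -0.0001
grasp_force: 0.0
```

```bash
python3 -c "
from mv import *
st(); print(rel([.079,-.085,.016],0,1))
p=viewer.read_camera('side'); cv2.imwrite('pics/s1.png',cv2.resize(p['img'][90:310,180:460,::-1],(700,550)))"
```

```text
t 2.93 tcp(planner) [ 0.0808 -0.0864  0.1618] F(planner) [-0.25 -0.4   0.17] w -7.800018405124522e-05 q [-0.13  0.51  1.65  0.    0.98  0.01]
([1.0, -2.0, 146.0], [0.0, -0.001, 0.003])
```

View pics/s1.png

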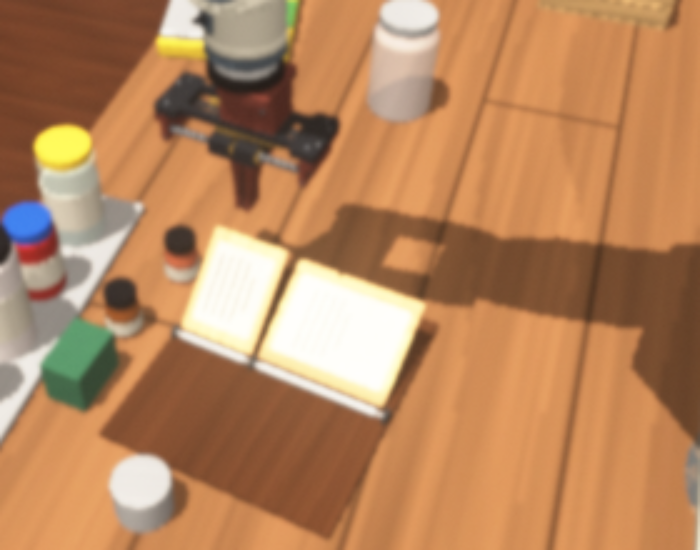

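Emit:
drive_tool:
  offset:
    - [0, 0, 20]
    - [0, 0, 40]
    - [0, 0, 58]
    - [0, 0, 76]
    - [0, 0, 94]
    - [0, 0, 110]
    - [0, 0, 124]
    - [0, 0, 134]
  dr:
    - [0, 0, 0]
    - [0, 0, 0]
    - [0, 0, 0]
    - [0, 0, 0]
    - [0, 0, 0]
    - [0, 0, 0]
    - [0, 0, 0]
    - [0, 0, 0]
  hand: [0, 0, 0, 0, 0, 0, 0, 0]

```text
t: 3.65
tcp_pos: [0.6266, -0.0732, 0.0275]
eef_rot: [[0.142, 0.99, -0.001], [0.99, -0.142, -0.0], [-0.0, -0.001, -1.0]]
wrist_force: [-0.1, -0.7, 0.9]
width: 0.0003
grasp_force: 0.5
```

Emit:
drive_tool:
  offset:
    - [0, 0, 3]
    - [0, 0, 6]
    - [0, 0, 9]
    - [0, 0, 11]
    - [0, 0, 12]
    - [0, 0, 13]
    - [0, 0, 14]
    - [0, 0, 14]
  dr:
    - [0, 0, 0]
    - [0, 0, 0]
    - [0, 0, 0]
    - [0, 0, 0]
    - [0, 0, 0]
    - [0, 0, 0]
    - [0, 0, 0]
    - [0, 0, 0]
  hand: [0, 0, 0, 0, 0, 0, 0, 0]

```text
t: 4.32
tcp_pos: [0.6276, -0.073, 0.0158]
eef_rot: [[0.141, 0.99, 0.001], [0.99, -0.141, -0.0], [-0.0, 0.001, -1.0]]
wrist_force: [-2.3, 0.1, 7.0]
width: 0.0002
grasp_force: 3.4
```

```bash
python3 -c "
from mv import *
st()"
```

```text
t 4.32 tcp(planner) [ 0.0799 -0.0905  0.0158] F(planner) [-2.29 -0.27  7.04] w 0.00018836328364184947 q [-0.13  0.71  1.7  -0.    0.73  0.01]
```

Emit:
drive_tool:
  offset:
    - [0, 0, -35]
    - [0, 0, -70]
    - [-20, -20, -100]
    - [-50, -45, -110]
    - [-80, -70, -110]
    - [-100, -100, -110]
    - [-105, -130, -110]
    - [-105, -145, -110]
  dr:
    - [0, 0, 0]
    - [0, 0, 0]
    - [0, 0.05, 0]
    - [0, 0.1, 0]
    - [0, 0.2, 0]
    - [0, 0.3, 0]
    - [0, 0.35, 0]
    - [0, 0.35, 0]
  hand: [0, 0, 0, 0, 0, 0, 0, 0]

```text
t: 4.98
tcp_pos: [0.4655, -0.1582, 0.1245]
eef_rot: [[0.137, 0.989, 0.05], [0.928, -0.146, 0.342], [0.346, -0.001, -0.938]]
wrist_force: [0.3, 0.4, -0.1]
width: 0.0007
grasp_force: 0.0
```

```bash
python3 - <<'E'
from fit import *
from mv import st
st()
pics=[];masks=[]
for n in("top","side"):
    p=viewer.read_camera(n); pics.append(p)
    masks.append([finder.cut_out(p,t)[0]["region"].astype(float) for t in("planner","leaf_long","leaf_short")])
cl=-.049
f=lambda v:cost(v,pics,masks,cl)
x0=[.5614,.028,-.142,.47,.03]
r=minimize(f,x0,method="Nelder-Mead",options=dict(initial_simplex=np.array(x0)+np.vstack([np.zeros(5),np.diag([.01,.01,.05,.1,.1])]),maxiter=400))
print(r.x.round(4),r.fun); v=r.x; outs=[]
for p in pics:
    im=p["img"][:,:,::-1].copy(); im=cv2.resize(im[130:330,170:370],(800,800),interpolation=cv2.INTER_CUBIC)
    for P in parts(v,cl): cv2.polylines(im,[np.int32((pix(p,P)-[170,130]+.5)*4)],True,(0,0,255),1)
    outs.append(cv2.resize(im,(400,400)))
cv2.imwrite("pics/f1.png",np.hstack(outs))
E
```

```text
t 4.98 tcp(planner) [-0.0685 -0.1979  0.1245] F(planner) [ 0.26  0.46 -0.13] w 0.0006652102258414447 q [-0.55  0.45  1.93  0.4   0.95 -0.67]
[ 0.5621  0.0279 -0.1458  0.4906  0.0213] 1013.8980392156863
```

View pics/f1.png

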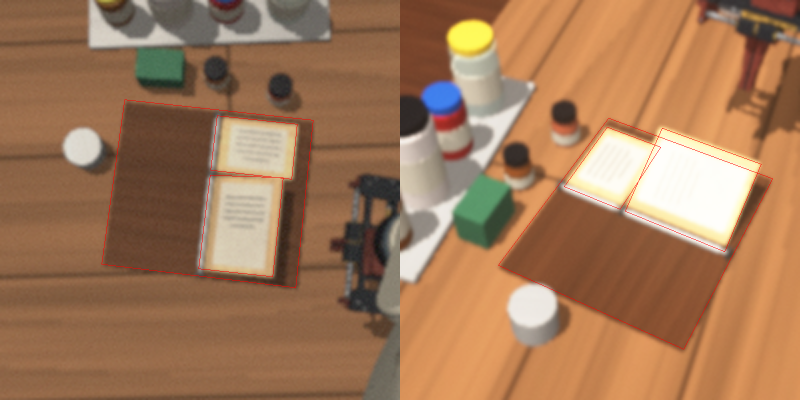

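```bash
cat > plan.py <<'E'
from mv import *
def tip(th):
    tau=.35*np.clip((3.0-th)/1.3,0,1)
    d=np.array([np.sin(tau),-np.cos(tau)]); nx=np.array([np.cos(tau),np.sin(tau)])
    u=np.array([-np.cos(th),np.sin(th)]); nb=np.array([-np.sin(th),-np.cos(th)])
    if th<np.pi/2-tau: c=.13*u+.0025*nb+.04*d
    else: c=.09*u+.0025*nb
    return c-.010*nx+[0,.013],tau
def rows(ths,base=None):
    o=env.get_obs(); p=Rp.T@(np.array(o["tcp_pos"])-C); R=Rp.T@np.array(o["eef_rot"]); off=[];dr=[]
    for t in ths:
        q,tau=tip(t); off.append((R.T@(np.array([-.068,*q])-p)*1000).round().astype(int).tolist()); dr.append((0,round(float(tau-np.arctan2(R[1,2],-R[2,2])),3),0))
    print(off);print([list(x) for x in dr])
E
python3 -c "
from plan import *
st()
for t in np.arange(.4,3.15,.2): print(round(t,1),tip(t)[0].round(3),round(tip(t)[1],2))
R=Rp.T@np.array(env.get_obs()['eef_rot']);p=Rp.T@(np.array(env.get_obs()['tcp_pos'])-C)
for q in ([-.068,-.19,.07],[-.068,-.17,.036],[-.068,-.125,.036]): print((R.T@(np.array(q)-p)*1000).round())
"
```

```text
t 5.38 tcp(planner) [-0.0643 -0.1951  0.1249] F(planner) [0.1  0.8  0.11] w 0.0002157460121417677 q [-0.54  0.45  1.93  0.4   0.94 -0.67]
0.4 [-0.116  0.02 ] 0.35
0.6 [-0.104  0.043] 0.35
0.8 [-0.088  0.064] 0.35
1.0 [-0.068  0.08 ] 0.35
1.2 [-0.045  0.092] 0.35
1.4 [-0.027  0.098] 0.35
1.6 [-0.009  0.1  ] 0.35
1.8 [0.009 0.098] 0.32
2.0 [0.026 0.093] 0.27
2.2 [0.041 0.085] 0.22
2.4 [0.055 0.074] 0.16
2.6 [0.066 0.06 ] 0.11
2.8 [0.074 0.045] 0.05
3.0 [0.079 0.028] 0.0
[-14.  -4.  53.]
[-7. -4. 92.]
[ 35.  -4. 107.]
```

Emit:
drive_tool:
  offset:
    - [-10, -2, 30]
    - [-14, -4, 60]
    - [-12, -4, 85]
    - [-9, -4, 97]
    - [3, -4, 101]
    - [15, -4, 106]
    - [27, -4, 110]
    - [33, -4, 112]
  dr:
    - [0, 0, 0]
    - [0, 0, 0]
    - [0, 0, 0]
    - [0, 0, 0]
    - [0, 0, 0]
    - [0, 0, 0]
    - [0, 0, 0]
    - [0, 0, 0]
  hand: [0, 0, 0, 0, 0, 0, 0, 0]

```text
t: 6.05
tcp_pos: [0.4754, -0.0853, 0.032]
eef_rot: [[0.131, 0.99, 0.049], [0.93, -0.14, 0.339], [0.343, 0.002, -0.939]]
wrist_force: [-0.3, 0.4, 0.1]
width: 0.0001
grasp_force: 0.0
```

```bash
python3 -c "
from plan import *
st()
rows([.45,.53,.6,.68,.76,.84,.92,1.0])
p=viewer.read_camera('side'); cv2.imwrite('pics/s2.png',cv2.resize(p['img'][120:280,240:440,::-1],(700,560)))"
```

```text
t 6.05 tcp(planner) [-0.069  -0.1244  0.032 ] F(planner) [-0.34  0.38  0.14] w 0.00011643928462497439 q [-0.42  0.59  2.01  0.53  0.71 -0.71]
[[8, 1, 9], [16, 1, 2], [23, 1, -4], [31, 1, -10], [40, 1, -15], [50, 1, -19], [59, 1, -23], [69, 1, -26]]
[[0, 0.0, 0], [0, 0.0, 0], [0, 0.0, 0], [0, 0.0, 0], [0, 0.0, 0], [0, 0.0, 0], [0, 0.0, 0], [0, 0.0, 0]]
```

View pics/s2.png

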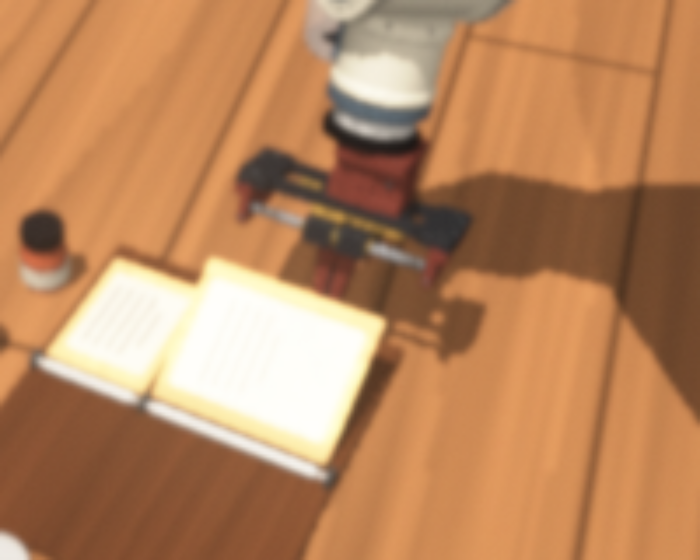

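Emit:
drive_tool:
  offset:
    - [8, 1, 4]
    - [16, 1, 2]
    - [23, 1, -4]
    - [31, 1, -10]
    - [40, 1, -15]
    - [50, 1, -19]
    - [59, 1, -23]
    - [69, 1, -26]
  dr:
    - [0, 0, 0]
    - [0, 0, 0]
    - [0, 0, 0]
    - [0, 0, 0]
    - [0, 0, 0]
    - [0, 0, 0]
    - [0, 0, 0]
    - [0, 0, 0]
  hand: [0, 0, 0, 0, 0, 0, 0, 0]

```text
t: 6.77
tcp_pos: [0.4838, -0.0312, 0.0799]
eef_rot: [[0.133, 0.99, 0.049], [0.93, -0.142, 0.339], [0.343, 0.001, -0.939]]
wrist_force: [-0.4, -1.4, -0.6]
width: 0.0006
grasp_force: 0.7
```

```bash
python3 -c "
from plan import *
st()
rows(np.linspace(1.08,1.64,8))
p=viewer.read_camera('side'); cv2.imwrite('pics/s3.png',cv2.resize(p['img'][120:280,240:440,::-1],(700,560)))"
```

```text
t 6.77 tcp(planner) [-0.0684 -0.0697  0.0799] F(planner) [-0.24 -1.44 -0.58] w 0.0006021772304600564 q [-0.31  0.49  2.02  0.52  0.76 -0.57]
[[12, 0, -2], [22, 0, -3], [32, 0, -3], [39, 0, -3], [46, 0, -2], [53, 0, -1], [60, 0, 1], [67, 0, 3]]
[[0, 0.0, 0], [0, 0.0, 0], [0, 0.0, 0], [0, 0.0, 0], [0, 0.0, 0], [0, 0.0, 0], [0, 0.0, 0], [0, 0.0, 0]]
```

View pics/s3.png

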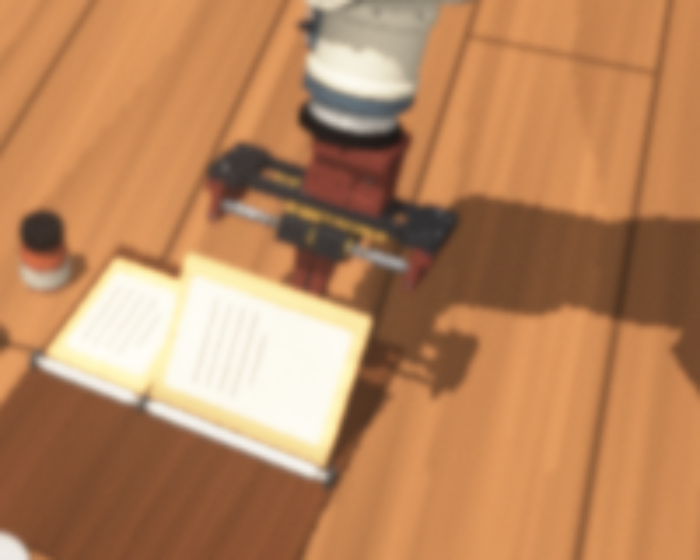

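Leaf is rising in front of the fingers (edge at about (280,290)); force is only 1.5 N. Continuing.

Emit:
drive_tool:
  offset:
    - [12, 0, -2]
    - [22, 0, -3]
    - [32, 0, -3]
    - [39, 0, -3]
    - [46, 0, -2]
    - [53, 0, -1]
    - [60, 0, 1]
    - [67, 0, 3]
  dr:
    - [0, 0, 0]
    - [0, 0, 0]
    - [0, 0, 0]
    - [0, 0, 0]
    - [0, 0, 0]
    - [0, 0, 0]
    - [0, 0, 0]
    - [0, 0, 0]
  hand: [0, 0, 0, 0, 0, 0, 0, 0]

```text
t: 7.48
tcp_pos: [0.4924, 0.0322, 0.0989]
eef_rot: [[0.133, 0.99, 0.048], [0.93, -0.141, 0.339], [0.343, -0.0, -0.939]]
wrist_force: [-0.3, -1.3, -1.0]
width: 0.0005
grasp_force: 0.7
```

```bash
python3 -c "
from plan import *
st()
rows(np.linspace(1.72,2.3,8))
p=viewer.read_camera('side'); cv2.imwrite('pics/s4.png',cv2.resize(p['img'][120:280,240:440,::-1],(700,560)))"
```

```text
t 7.48 tcp(planner) [-0.0689 -0.0056  0.0989] F(planner) [-0.11 -1.3  -0.96] w 0.0005065101051147083 q [-0.18  0.45  2.03  0.53  0.75 -0.44]
[[7, 1, 2], [13, 1, 6], [19, 1, 10], [25, 1, 14], [31, 1, 19], [36, 1, 24], [40, 1, 30], [44, 1, 36]]
[[0, -0.005, 0], [0, -0.028, 0], [0, -0.05, 0], [0, -0.072, 0], [0, -0.095, 0], [0, -0.117, 0], [0, -0.139, 0], [0, -0.161, 0]]
```

View pics/s4.png

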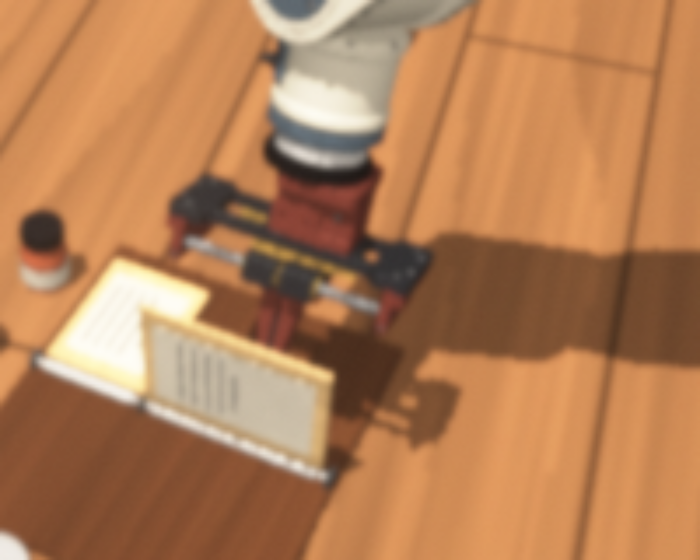

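The leaf is upright (edge from (145,310) to (330,380)), with the fingers behind it and the short leaf flat.

Emit:
drive_tool:
  offset:
    - [7, 1, 2]
    - [13, 1, 6]
    - [19, 1, 10]
    - [25, 1, 14]
    - [31, 1, 19]
    - [36, 1, 24]
    - [40, 1, 30]
    - [44, 1, 36]
  dr:
    - [0, -0.005, 0]
    - [0, -0.028, 0]
    - [0, -0.05, 0]
    - [0, -0.072, 0]
    - [0, -0.095, 0]
    - [0, -0.117, 0]
    - [0, -0.139, 0]
    - [0, -0.161, 0]
  hand: [0, 0, 0, 0, 0, 0, 0, 0]

```text
t: 8.2
tcp_pos: [0.5012, 0.0853, 0.0802]
eef_rot: [[0.139, 0.99, 0.026], [0.972, -0.142, 0.185], [0.187, -0.0, -0.982]]
wrist_force: [-0.9, 0.6, -0.6]
width: 0.0001
grasp_force: 0.5
```

```bash
python3 -c "
from plan import *
st()
rows(np.linspace(2.38,2.94,8))"
```

```text
t 8.2 tcp(planner) [-0.0678  0.0481  0.0802] F(planner) [-0.94  0.44 -0.64] w 0.00010817822316927327 q [ 0.03  0.47  2.01  0.31  0.65 -0.07]
[[4, 0, 6], [8, 0, 12], [12, 0, 18], [14, 0, 24], [17, 0, 31], [18, 0, 38], [20, 0, 45], [20, 0, 52]]
[[0, -0.021, 0], [0, -0.043, 0], [0, -0.064, 0], [0, -0.086, 0], [0, -0.107, 0], [0, -0.129, 0], [0, -0.15, 0], [0, -0.172, 0]]
```

Emit:
drive_tool:
  offset:
    - [4, 0, 6]
    - [8, 0, 12]
    - [12, 0, 18]
    - [14, 0, 24]
    - [17, 0, 31]
    - [18, 0, 38]
    - [20, 0, 45]
    - [20, 0, 52]
  dr:
    - [0, -0.021, 0]
    - [0, -0.043, 0]
    - [0, -0.064, 0]
    - [0, -0.086, 0]
    - [0, -0.107, 0]
    - [0, -0.129, 0]
    - [0, -0.15, 0]
    - [0, -0.172, 0]
  hand: [0, 0, 0, 0, 0, 0, 0, 0]

```text
t: 8.87
tcp_pos: [0.5053, 0.1144, 0.0327]
eef_rot: [[0.142, 0.99, 0.002], [0.99, -0.142, 0.016], [0.016, 0.0, -1.0]]
wrist_force: [-0.8, -0.3, 0.8]
width: 0.0005
grasp_force: 0.3
```

```bash
python3 -c "
from plan import *
st()
p=viewer.read_camera('side'); cv2.imwrite('pics/s5.png',cv2.resize(p['img'][160:320,200:400,::-1],(700,560)))"
```

```text
t 8.87 tcp(planner) [-0.0678  0.0775  0.0327] F(planner) [-0.72 -0.36  0.78] w 0.0004745393970018572 q [0.19 0.57 1.97 0.03 0.6  0.31]
```

View pics/s5.png

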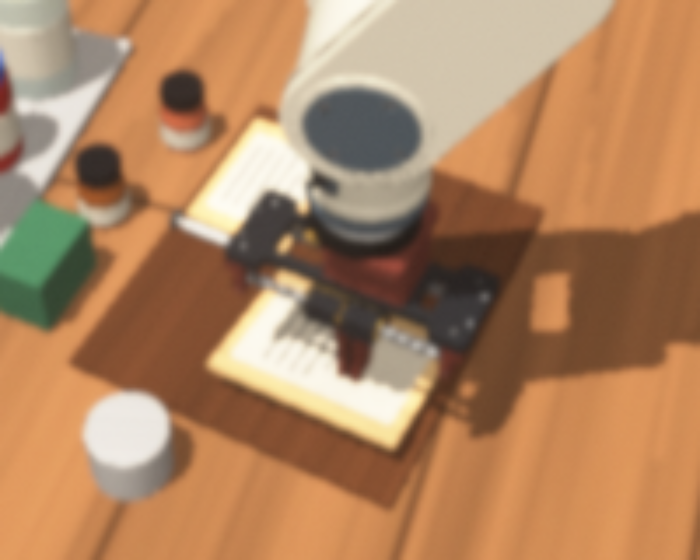

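The long leaf is nearly flat on the left, with the fingertip on it at (350,370). Pressing the rest of the way to z ≈ 15 mm.

Emit:
drive_tool:
  offset:
    - [2, 0, 4]
    - [3, 0, 8]
    - [4, 0, 11]
    - [4, 0, 13]
    - [4, 0, 15]
    - [4, 0, 16]
    - [4, 0, 17]
    - [4, 0, 18]
  dr:
    - [0, -0.015, 0]
    - [0, -0.015, 0]
    - [0, -0.015, 0]
    - [0, -0.015, 0]
    - [0, -0.015, 0]
    - [0, -0.015, 0]
    - [0, -0.015, 0]
    - [0, -0.015, 0]
  hand: [0, 0, 0, 0, 0, 0, 0, 0]

```text
t: 9.58
tcp_pos: [0.5059, 0.1177, 0.0155]
eef_rot: [[0.142, 0.99, 0.0], [0.99, -0.142, 0.002], [0.002, -0.0, -1.0]]
wrist_force: [-4.6, -1.8, 22.0]
width: 0.0001
grasp_force: 10.7
```

Emit:
drive_tool:
  offset:
    - [0, 0, 0]
    - [0, 0, -10]
    - [0, 0, -40]
    - [0, 0, -80]
    - [0, 0, -120]
    - [-30, 0, -140]
    - [-70, 0, -150]
    - [-110, 0, -150]
  dr:
    - [0, 0, 0]
    - [0, 0, 0]
    - [0, 0, 0]
    - [0, 0, 0]
    - [0, 0, 0]
    - [0, 0, 0]
    - [0, 0, 0]
    - [0, 0, 0]
  hand: [0, 0, 0, 0, 0, 0, 0, 0]

```text
t: 10.25
tcp_pos: [0.4919, 0.0081, 0.1683]
eef_rot: [[0.139, 0.99, 0.007], [0.99, -0.139, 0.002], [0.003, 0.006, -1.0]]
wrist_force: [0.4, -1.5, 0.2]
width: 0.0005
grasp_force: 0.0
```

Emit:
drive_tool:
  offset:
    - [-40, 0, -20]
    - [-80, 0, -40]
    - [-120, 0, -40]
    - [-160, 0, -40]
    - [-180, 0, -40]
    - [-180, 0, -40]
    - [-180, 0, -40]
    - [-180, 0, -40]
  dr:
    - [0, 0, 0]
    - [0, 0, 0]
    - [0, 0, 0]
    - [0, 0, 0]
    - [0, 0, 0]
    - [0, 0, 0]
    - [0, 0, 0]
    - [0, 0, 0]
  hand: [0, 0, 0, 0, 0, 0, 0, 0]

```text
t: 10.92
tcp_pos: [0.4645, -0.1692, 0.2046]
eef_rot: [[0.142, 0.99, 0.0], [0.99, -0.142, 0.002], [0.002, -0.0, -1.0]]
wrist_force: [0.6, 0.7, 0.1]
width: 0.0005
grasp_force: 0.0
```

```bash
python3 - <<'E'
from fit import *
from mv import st
st()
pics=[];masks=[]
for n in("top","side"):
    p=viewer.read_camera(n); pics.append(p)
    masks.append([finder.cut_out(p,t)[0]["region"].astype(float) for t in("planner","leaf_long","leaf_short")])
cl=-.049
f=lambda v:cost(v,pics,masks,cl)
x0=[.5614,.028,-.142,3.1,.03]
r=minimize(f,x0,method="Nelder-Mead",options=dict(initial_simplex=np.array(x0)+np.vstack([np.zeros(5),np.diag([.01,.01,.05,-.15,.1])]),maxiter=400))
print(r.x.round(4),r.fun); v=r.x; outs=[]
for p in pics:
    im=p["img"][:,:,::-1].copy(); im=cv2.resize(im[130:330,170:370],(800,800),interpolation=cv2.INTER_CUBIC)
    for P in parts(v,cl): cv2.polylines(im,[np.int32((pix(p,P)-[170,130]+.5)*4)],True,(0,0,255),1)
    outs.append(cv2.resize(im,(400,400)))
cv2.imwrite("pics/f2.png",np.hstack(outs))
E
```

```text
t 10.92 tcp(planner) [-0.0679 -0.209   0.2046] F(planner) [0.54 0.78 0.1 ] w 0.00046694621574705226 q [-0.37  0.26  1.93  0.    0.96 -0.23]Traceback (most recent call last):
  File "<stdin>", line 7, in <module>
IndexError: list index out of range
```

```bash
python3 - <<'E'
from fit import *
outs=[]
for n in("top","side"):
    p=viewer.read_camera(n)
    im=cv2.resize(p["img"][130:330,170:370,::-1],(800,800),interpolation=cv2.INTER_CUBIC)
    for P in parts([.5614,.028,-.1425,3.1416,0],-.049): cv2.polylines(im,[np.int32((pix(p,P)-[170,130]+.5)*4)],True,(0,0,255),1)
    outs.append(cv2.resize(im,(400,400)))
cv2.imwrite("pics/f3.png",np.hstack(outs))
E
```

```text
(no output)
```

View pics/f3.png

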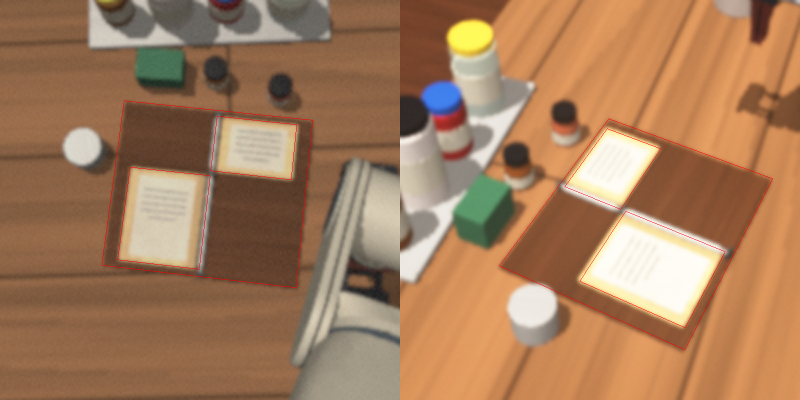

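Both leaves match the flat-model outlines: the long one on the left at (165,215), the short one on the right at (257,148). The planner and its neighbours have not moved.

```bash
python3 -c "
from station import ticket
print(ticket.hand_in())"
```

```text
the job is handed in; nothing more can be done
None
```

The long leaf lies flat on the left and the short leaf flat on the right. In the last pictures the planner and its closest neighbours had not visibly moved. I handed the job in at about 11 s; it returned no verdict.

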